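Build up a two-wheel grinding pack on its spindle

ROBOT

A 6-joint arm with a two-finger parallel gripper is mounted at the origin on the work surface. World frame = base frame: x ahead of the robot, y to its left, z up, the work surface at z = 0. Lengths are in m, angles in rad, forces in N, time in s.
With the tool pointing down it reaches from about 0.4 to 0.925 m from the base axis. Payload 3.4 kg.
Tool frame: the origin (TCP) lies at the very end of the fingers, on their centre line; the grasp point (between the pads) lies 19 mm behind it (bot.hold_point_z is the distance from the TCP to the grasp point, in m); z points along the fingers, y is the direction in which the jaws open and shut (so a half turn about z gives the same grasp; the last joint's range is limited). The gripper opens to 85 mm and grips with 20 to 120 N. Pads are 22 mm wide; open, the fingers measure 114 mm over their backs; the gripper's body (76 mm by 85 mm) begins 54 mm behind the grasp point. The pads swing forward as they close: fully open they stand 13 mm farther back than shut.
Start: joints at [1.091, 0.307, 1.506, -0, 1.328, -0.073], TCP at [0.228, 0.528, 0.231] pointing down, gripper open.
Joint ranges: [-3.12, 3.12], [-1.05, 2.28], [0.14, 2.33], [-1.42, 4.57], [0.1, 2.73], [-2.68, 2.68]. Speed limits (rad/s): [2.57, 2.57, 3.14, 3.14, 3.14, 3.14].

INTERFACE

Orientations are given as a 3x3 rotation matrix whose columns are the frame's x, y, z axes.
In Python, from workcell import bot gives the robot as it stands.
- The arm moves only by the tool play_rows, never from a script. Its argument "commands" is a list of rows, each a list of 3 entries, a list of its own where there are three numbers: the shift along the tool's x, y, z in mm, then the turn, a rotation vector about the tool's x, y, z in degrees, then the finger opening in mm, from 0 to 85.4. A call has 1 to 5 rows; each row is the pose to reach, as a shift and turn from the pose measured when the call began, along the tool's axes at that moment; what a row does not reach only later rows make up. A row lasts 1/12 s, in which the tool goes at most 41.7 mm and 7.16 degrees, less where a joint would pass 70% of its speed; a pose out of reach is approached as far as the arm can. A call with a gripper value outside its range is refused whole. The fingers move at their own pace and stop on an object; the grip force is fixed at half the most. Time passes only in rows, so rows that repeat a pose let the fingers close. It gives the time, the measured TCP pose, the force and the opening at its end, in the units of the state.
- bot.get_obs(): the state, without advancing time (a new reading comes with each control period).
- bot.camera(name): name is "scene" or "top"; returns a dict with "frame" (384x512x3 uint8, red, green, blue), "depth" (384x512 float32, m along the optical axis (not along the pixel's ray), 0 where there is no reading), "fx", "fy", "cx", "cy" (pixels), "R" (3x3) and "t" (3): a world point X has camera coordinates R X + t. Camera axes: x right, y down, z forward; pixel columns grow to the right and rows downward; lengths in m; the calibration is good to about 2 mm. A picture is of the moment at which its call begins.
- bot.sign_off(): hands the job in, once; it reports no verdict.
The state is a dict: "clock": time; "joint_positions": joint angles; "qvel": joint speeds; "effort": joint torques, N m; "tcp_pos": TCP position; "orientation": TCP orientation; "contact_force": force on the tool from outside, world axes, zero at the start; "moment": the same for the moment, N m; "width": finger opening in m.
Only numpy, scipy, OpenCV 4.12 (cv2) and the standard library are available. Lean on these libraries where they do the work, as an engineer would, in place of code of your own. Each camera call takes 0.05 s, during which the arm holds its last target. There are 200 camera calls.

TASK

Build up the grinding-wheel pack on the upright spindle in the setting stand, ready for its nut: from the spindle's shoulder upwards first the large wheel, then the plain spacer ring, then the small wheel and last the flange with its narrow hub upwards, each fully home on the one below. The wheels are brittle, so lower them down the spindle and do not let them drop. Leave the nut, the pin spanner and the dressing stick where they lie.

Things in the scene. Friction and masses are not known exactly. Their poses are not given: they have to be found in the camera images.
- stand: Fixed stand: teal base 110 x 90 x 12 mm, round teal socket up to 38 mm (72 mm across at its foot), upright steel spindle. Shoulder: 44 mm disc, flat top 50 mm above the bench, carries the first part. Above it the spindle is 16 mm thick to 94 mm, tapers to an 11 mm threaded nose with a bevelled 7 mm tip, top 107 mm. Origin: on the spindle axis at bench level; z up, x along the base's long side.
- large_wheel: Large grinding wheel: dark brown-grey abrasive disc 63 mm in diameter, 16 mm thick, with a 20 mm bore through it, about 100 g, lying flat on the bench. Origin: centre of its underside; z up along the bore. In the finished pack its underside is 50 mm above the bench. Both faces are alike.
- spacer_ring: Spacer: plain bright steel ring, the smallest part, 32 mm outside diameter, 20 mm bore, 10 mm high, about 40 g, lying flat on the bench. Origin: centre of its underside; z up along the bore. In the finished pack its underside is 66 mm above the bench.
- small_wheel: Small grinding wheel: dark brown-grey abrasive disc 50 mm in diameter, 12 mm thick, with a 20 mm bore through it, about 45 g, lying flat on the bench. Origin: centre of its underside; z up along the bore. In the finished pack its underside is 76 mm above the bench. Both faces are alike.
- flange: Clamping flange: bright steel stepped disc with a 20 mm bore, about 60 g; wide rim below 44 mm in diameter, 6 mm thick; narrow hub above it 30 mm in diameter, 4 mm high (10 mm in all). It lies on the bench, already hub upwards. Origin: centre of its wide underside; z up along the bore. In the finished pack its underside is 88 mm above the bench.
- nut: Spindle nut, to be left alone: dark steel hexagon nut, 30 mm across flats, 12 mm high, flat on the bench. Origin: centre of its underside.
- dressing_stick: Dressing stick, to be left alone: nearly black square bar 80 x 18 x 18 mm lying on the bench. Origin: centre of its underside; x along its length.
- pin_spanner: Pin spanner, to be left alone: flat dark steel spanner about 105 mm long, 6 mm thick (12 mm at its two upright pins), 50 mm wide at its forked end, lying on the bench. Origin: on its underside near the middle; x along the handle towards the fork.

How it is judged:
By the outcome, as a careful person would: the job done as asked, in the order asked, and still so for the second after the job is handed in, with the robot touching nothing.
It also fails if it takes over 120 s, if anything falls off the work surface, if the arm or the gripper's body presses on something with over 40 N, if the wrist force passes 120 N, or if a joint passes its speed limit or range.

## Working session

There is one attempt and no reset: what is moved stays moved. The work goes in short steps, Python scripts to look and compute and a tool call to move; the robot and the scene stay as the last step left them, time stands still between calls to the robot, and variables do not carry over. Pictures are saved under pics/ and viewed, about 12 in all and at most 16, crops included, and the job is handed in when it is done.

Besides the shell and the picture viewer there is one more tool, called after ">>>" as name(argument=value, ...), one argument or row to a line, values as JSON. play_rows: Moves the arm, as the interface text tells. Its arguments: {"type":"object","properties":{"commands":{"type":"array","items":{"type":"array"}}},"required":["commands"]}

```bash
mkdir -p pics; ls
python3 - <<'E'
from workcell import bot
import cv2,numpy as np
o=bot.get_obs(); print(o)
for n in("scene","top"):
    c=bot.camera(n); cv2.imwrite(f"pics/{n}0.png",cv2.cvtColor(c["frame"],cv2.COLOR_RGB2BGR)); np.savez(f"{n}0.npz",**c)
    print(n,c["fx"],c["cx"],c["cy"],c["R"],c["t"], -c["R"].T@c["t"])
E
```

```text
pics
{'clock': 0.0, 'joint_positions': array([ 1.09051669e+00,  3.07560210e-01,  1.50766569e+00, -1.50768494e-05,
        1.32837360e+00, -7.34858854e-02]), 'qvel': array([ 8.61461888e-04,  1.26683914e-05, -6.97407951e-04,  1.08685083e-03,
        9.87693265e-04,  7.53728279e-04]), 'effort': array([-3.80697011e-04, -4.57548487e+01, -2.51913607e+01, -5.15109041e-04,
        1.36522405e-02, -1.17075791e-05]), 'tcp_pos': array([0.22721108, 0.52745876, 0.23039125]), 'orientation': array([[-9.18395525e-01,  3.95662513e-01, -9.14235828e-04],
       [ 3.95663547e-01,  9.18393797e-01, -1.78656247e-03],
       [ 1.32752718e-04, -2.00250077e-03, -9.99997986e-01]]), 'contact_force': array([0.22299315, 0.0359722 , 0.2419843 ]), 'moment': array([-0.00371859,  0.0164305 ,  0.03825155]), 'width': 0.08543363297511083}
scene 470.72021920568426 253.67926423474933 193.66939671298672 [[-0.76009406  0.64968775  0.01276145]
 [ 0.40728266  0.49161402 -0.76969896]
 [-0.50633769 -0.57984609 -0.63827945]] [ 0.38389836 -0.19449719  1.30388976] [1.03122273 0.60225886 0.67764265]
top 401.6321338562502 256.8903679976497 195.4913442568418 [[ 0.01967886 -0.99978646  0.00630737]
 [-0.98955806 -0.02037771 -0.14268706]
 [ 0.14278512 -0.00343359 -0.98974776]] [-0.02358575  0.51047306  0.86697559] [ 0.38181565 -0.0102016   0.93107381]
```

View pics/scene0.png

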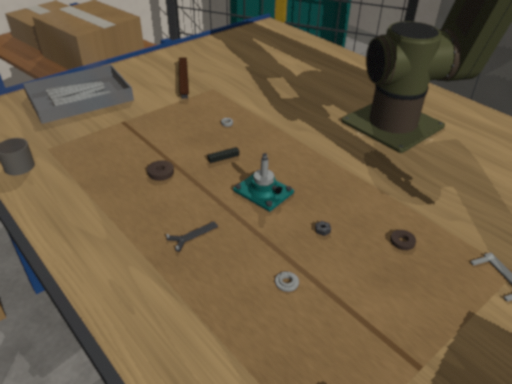

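View pics/top0.png

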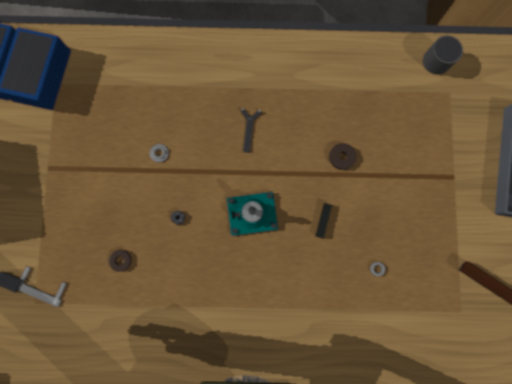

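The scene shows the stand at (264,190). In the top view the parts are: large wheel (343,156), flange (159,153), nut (179,217), small wheel (121,260), spacer (378,269) and spindle (252,212). The spanner is at (250,130) and the stick at (324,220). Next I'll measure them from enlarged crops and depth.

```bash
cat > h.py <<'E'
import numpy as np,cv2
def ray(c,u,v,z):
    "world point on the plane height z seen at pixel u,v"
    d=np.array([(u-c["cx"])/c["fx"],(v-c["cy"])/c["fy"],1.]); R=c["R"]; o=-R.T@c["t"]; w=R.T@d
    return o+w*(z-o[2])/w[2]
def proj(c,X):
    p=c["R"]@np.asarray(X)+c["t"]; return np.array([c["fx"]*p[0]/p[2]+c["cx"],c["fy"]*p[1]/p[2]+c["cy"]])
def world(c):
    v,u=np.mgrid[:384,:512]; d=c["depth"]
    P=np.stack([(u-c["cx"])/c["fx"]*d,(v-c["cy"])/c["fy"]*d,d],-1); return (P-c["t"])@c["R"]
E
python3 - <<'E'
from h import *
tiles=[]
T=dict(np.load("top0.npz")); W=world(T)
P={"large":(343,156,.016),"spacer":(378,269,.010),"small":(121,260,.012),"flange":(159,153,.006),"spindle":(252,212,.05),"nut":(179,217,.012)}
for n,(u,v,h) in P.items():
    s=22; w=W[v-s:v+s,u-s:u+s]; z=w[...,2]; bench=np.median(z[:6])
    m=(z>bench+h*.55)
    k,lab,st,ce=cv2.connectedComponentsWithStats(m.astype(np.uint8)); 
    i=1+np.argmax(st[1:,4]); q=w[lab==i]
    cc,r=cv2.minEnclosingCircle(np.argwhere(lab==i)[:,::-1].astype(np.float32))
    a=ray(T,cc[0]+u-s,cc[1]+v-s,h)
    print(n,"bench",bench.round(4),"top z",np.percentile(q[:,2],[50,98]).round(4),"size",np.ptp(q[:,0]).round(3),np.ptp(q[:,1]).round(3),"mean",q[:,:2].mean(0).round(4),"circle",a[:2].round(4),"r px",round(r,1), "reach",np.hypot(*a[:2]).round(3))
    t=cv2.resize(T["frame"][v-s:v+s,u-s:u+s],None,fx=6,fy=6,interpolation=cv2.INTER_CUBIC)
    for g in range(0,44,10): cv2.putText(t,str(u-s+g),(g*6,8),0,.3,(255,255,0)); cv2.putText(t,str(v-s+g),(0,g*6+10),0,.3,(0,255,255)); cv2.line(t,(g*6+3,10),(g*6+3,14),(255,255,0)); cv2.line(t,(20,g*6+3),(24,g*6+3),(0,255,255))
    tiles.append(t)
cv2.imwrite("pics/m1.png",cv2.cvtColor(np.vstack([np.hstack(tiles[:3]),np.hstack(tiles[3:])]),cv2.COLOR_RGB2BGR))
E
```

```text
large bench 0.0013 top z [0.0168 0.0203] size 0.262 0.231 mean [ 0.6109 -0.2097] circle [ 0.6114 -0.2108] r px 13.5 reach 0.647
spacer bench 0.0011 top z [0.0102 0.0137] size 0.029 0.031 mean [ 0.3535 -0.2884] circle [ 0.3531 -0.2883] r px 7.0 reach 0.456
small bench 0.0016 top z [0.0131 0.0165] size 0.047 0.33 mean [0.3606 0.2926] circle [0.361  0.2946] r px 11.4 reach 0.466
flange bench 0.0015 top z [0.0082 0.0135] size 0.042 0.045 mean [0.6125 0.2206] circle [0.6149 0.2238] r px 10.2 reach 0.654
spindle bench 0.0022 top z [0.0495 0.1067] size 0.054 0.072 mean [0.4712 0.0017] circle [0.4717 0.0078] r px 16.3 reach 0.472
nut bench 0.0014 top z [0.0131 0.0168] size 0.095 0.195 mean [0.4597 0.1679] circle [0.4604 0.1692] r px 7.3 reach 0.49
```

View pics/m1.png

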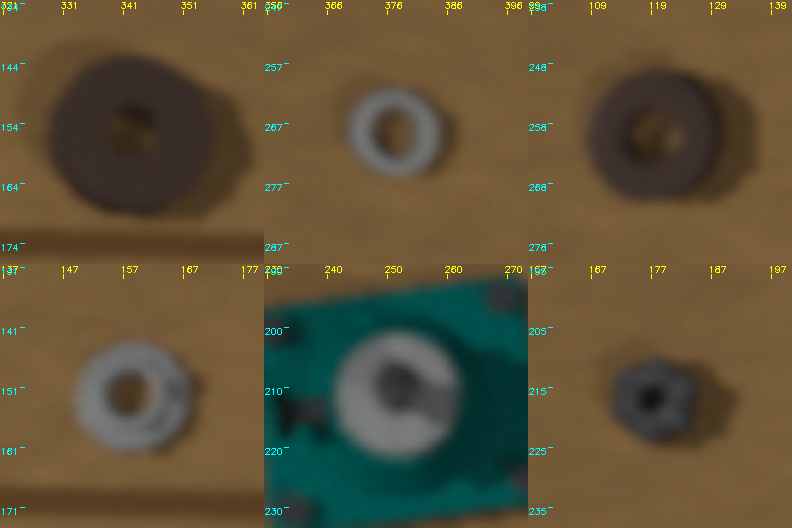

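Run:
```python
from h import *
T=dict(np.load("top0.npz"));S=dict(np.load("scene0.npz"))
print("shoulder",ray(T,251.8,211.4,.05),"tip",ray(T,251.9,209.4,.107))
tiles=[]
for n,(X,h) in {"large":((.611,-.2105),.016),"spacer":((.353,-.2884),.01),"small":((.361,.293),.012),"flange":((.613,.222),.006),"spin":((.4717,.0045),.06)}.items():
    u,v=proj(S,[*X,h]); u0,v0=int(u)-22,int(v)-22; print(n,"pred",u.round(1),v.round(1),"tile origin",u0,v0)
    t=cv2.resize(S["frame"][v0:v0+44,u0:u0+44],None,fx=6,fy=6,interpolation=cv2.INTER_CUBIC)
    # overlay predicted outline of top circle
    r={"large":.0315,"spacer":.016,"small":.025,"flange":.022,"spin":.022}[n]; hh=.05 if n=="spin" else h
    for a in np.linspace(0,2*np.pi,24,endpoint=False):
        p=(proj(S,[X[0]+r*np.cos(a),X[1]+r*np.sin(a),hh])-[u0,v0]+.5)*6; cv2.circle(t,tuple(p.astype(int)),1,(255,255,0),-1)
    tiles.append(t)
tt=T["frame"].copy(); tl=[]
t=cv2.resize(T["frame"][190:234,230:274],None,fx=6,fy=6,interpolation=cv2.INTER_CUBIC)
for a in np.linspace(0,2*np.pi,24,endpoint=False):
    for r,z in((.022,.05),(.008,.094),(.0035,.107)):
        p=(proj(T,[.4717+r*np.cos(a),.0045+r*np.sin(a),z])-[230,190]+.5)*6; cv2.circle(t,tuple(p.astype(int)),1,(255,255,0),-1)
tiles.append(t)
cv2.imwrite("pics/m2.png",cv2.cvtColor(np.vstack([np.hstack(tiles[:3]),np.hstack(tiles[3:])]),cv2.COLOR_RGB2BGR))
```

```text
shoulder [ 0.47327866 -0.00273976  0.05      ] tip [ 0.471509   -0.00333966  0.107     ]
large pred 161.3 167.5 tile origin 139 145
spacer pred 227.5 120.4 tile origin 205 98
small pred 403.4 237.2 tile origin 381 215
flange pred 287.7 281.0 tile origin 265 258
spin pred 267.0 172.4 tile origin 245 150
```

View pics/m2.png

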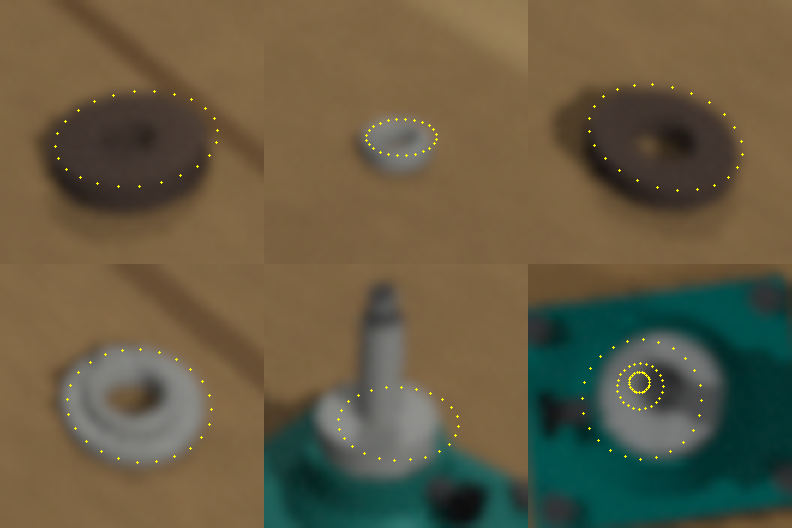

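The outlines from the top view match the parts to about 1 px in the scene view. My first guess for the spindle in y was wrong; the top view gives a consistent (0.4725, -0.003) from both shoulder and tip. Next: go to the large wheel and square the tool with the world axes.

>>> play_rows(
  commands=[
    [[-645,-525,20],[0,0,-23.3],74],
    [[-645,-525,20],[0,0,-23.3],74],
    [[-645,-525,20],[0,0,-23.3],74],
    [[-645,-525,20],[0,0,-23.3],74],
    [[-645,-525,20],[0,0,-23.3],74],
  ],
)

```text
clock: 0.52
tcp_pos: [0.3213, 0.3469, 0.226]
orientation: [[-1.0, -0.003, -0.001], [-0.003, 1.0, -0.002], [0.001, -0.002, -1.0]]
contact_force: [0.7, -0.6, 0.2]
width: 0.0738
```

>>> play_rows(
  commands=[
    [[-290,-557,20],[0,0,0],74],
    [[-290,-557,20],[0,0,0],74],
    [[-290,-557,20],[0,0,0],74],
    [[-290,-557,20],[0,0,0],74],
    [[-290,-557,20],[0,0,0],74],
  ],
)

```text
clock: 0.93
tcp_pos: [0.418, 0.1621, 0.2198]
orientation: [[-1.0, -0.004, -0.002], [-0.004, 1.0, -0.002], [0.002, -0.002, -1.0]]
contact_force: [0.6, 1.2, -0.3]
width: 0.074
```

>>> play_rows(
  commands=[
    [[-194,-373,20],[0,0,0],74],
    [[-194,-373,20],[0,0,0],74],
    [[-194,-373,20],[0,0,0],74],
    [[-194,-373,20],[0,0,0],74],
    [[-194,-373,20],[0,0,0],74],
  ],
)

```text
clock: 1.35
tcp_pos: [0.5143, -0.0224, 0.21]
orientation: [[-1.0, -0.003, -0.002], [-0.003, 1.0, -0.002], [0.002, -0.002, -1.0]]
contact_force: [1.2, 0.6, -0.6]
width: 0.0741
```

>>> play_rows(
  commands=[
    [[-97,-188,100],[0,0,0],74],
    [[-97,-188,100],[0,0,0],74],
    [[-97,-188,100],[0,0,0],74],
    [[-97,-188,100],[0,0,0],74],
    [[-97,-188,100],[0,0,0],74],
  ],
)

```text
clock: 1.77
tcp_pos: [0.6005, -0.1899, 0.1204]
orientation: [[-1.0, -0.003, -0.003], [-0.003, 1.0, -0.002], [0.003, -0.002, -1.0]]
contact_force: [0.5, 0.1, 0.4]
width: 0.0739
```

```bash
cat > look.py <<'E'
import sys; from h import *; from workcell import bot
# look.py name x y z [half] : crops of both cameras round a world point, with the TCP marked
n,x,y,z=sys.argv[1],*map(float,sys.argv[2:5]); s=int(sys.argv[5]) if len(sys.argv)>5 else 32
o=bot.get_obs(); print(o["tcp_pos"].round(4),o["contact_force"].round(1),o["width"].round(4)); tl=[]
for k in("top","scene"):
    c=bot.camera(k); np.savez(f"{n}_{k}.npz",**c); u,v=proj(c,[x,y,z]); u0,v0=int(u)-s,int(v)-s; print(k,"tile origin",u0,v0,"scale",384/(2*s))
    t=cv2.resize(c["frame"][v0:v0+2*s,u0:u0+2*s],(384,384),interpolation=cv2.INTER_CUBIC)
    f=192/s; p=(proj(c,o["tcp_pos"])-[u0,v0]+.5)*f; cv2.drawMarker(t,tuple(int(a) for a in p),(255,255,0),0,10)
    p=(proj(c,[x,y,z])-[u0,v0]+.5)*f; cv2.drawMarker(t,tuple(int(a) for a in p),(0,255,255),1,10); tl.append(t)
cv2.imwrite(f"pics/{n}.png",cv2.cvtColor(np.hstack(tl),cv2.COLOR_RGB2BGR))
E
python3 look.py a .611 -.2105 .016
```

```text
Traceback (most recent call last):
  File "look.py", line 4, in <module>
    o=bot.get_obs(); print(o["tcp_pos"].round(4),o["contact_force"].round(1),o["width"].round(4)); tl=[]
                                                                             ^^^^^^^^^^^^^^^^
AttributeError: 'float' object has no attribute 'round'
```

>>> play_rows(
  commands=[
    [[-10.5,-20.5,40],[0,0,0],74],
    [[-10.5,-20.5,80],[0,0,0],74],
    [[-10.5,-20.5,80],[0,0,0],74],
    [[-10.5,-20.5,80],[0,0,0],74],
  ],
)

```text
clock: 2.1
tcp_pos: [0.6074, -0.2096, 0.0366]
orientation: [[-1.0, -0.002, -0.011], [-0.002, 1.0, 0.002], [0.011, 0.002, -1.0]]
contact_force: [-0.3, -0.1, -0.7]
width: 0.0737
```

```bash
sed -i 's/o\["width"\].round(4)/round(o["width"],4)/' look.py; python3 look.py a .611 -.2105 .016
```

```text
[ 0.6074 -0.2096  0.0366] [-0.3 -0.1 -0.7] 0.0737
top tile origin 309 124 scale 6.0
scene tile origin 129 135 scale 6.0
```

View pics/a.png

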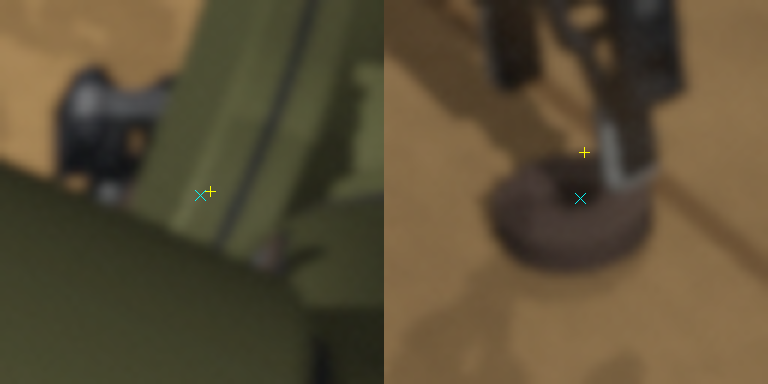

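The scene crop shows the +y finger over the right side of the wheel, centred as planned. The arm blocks the top camera here. Next is a helper that works out the shift and turn to a world target.

```bash
cat > go.py <<'E'
import sys; from h import *; from workcell import bot; from scipy.spatial.transform import Rotation as Ro
o=bot.get_obs(); R=o["orientation"]; G=np.diag([-1.,1,-1]); T=np.array(list(map(float,sys.argv[1:4])))
print("t",round(o["clock"],2),"at",o["tcp_pos"].round(4),"F",o["contact_force"].round(1),"w",round(o["width"]*1e3,1),"tilt",(R[2,:2]).round(4))
print("shift mm",(R.T@(T-o["tcp_pos"])*1e3).round(1),"turn deg",Ro.from_matrix(R.T@G).as_rotvec(degrees=True).round(2))
E
python3 go.py .611 -.2105 .001
```

```text
t 2.2 at [ 0.611  -0.2101  0.0412] F [ 1.5 -0.8  0.5] w 74.0 tilt [ 0.0028 -0.0014]
shift mm [-0.1 -0.4 40.2] turn deg [-0.08 -0.16  0.18]
```

Settled well. Descend, then close.

>>> play_rows(
  commands=[
    [[0,0,20],[0,-0.2,0.2],74],
    [[0,0,40],[0,-0.2,0.2],74],
    [[0,0,40],[0,-0.2,0.2],74],
    [[0,0,40],[0,-0.2,0.2],74],
  ],
)

```text
clock: 2.53
tcp_pos: [0.6114, -0.2095, 0.0031]
orientation: [[-1.0, -0.001, 0.002], [-0.001, 1.0, -0.002], [-0.002, -0.002, -1.0]]
contact_force: [-0.2, -0.3, 0.2]
width: 0.0743
```

>>> play_rows(
  commands=[
    [[0,0,0],[0,0,0],50],
    [[0,0,0],[0,0,0],50],
    [[0,0,0],[0,0,0],50],
    [[0,0,0],[0,0,0],50],
    [[0,0,0],[0,0,0],50],
  ],
)

```text
clock: 2.95
tcp_pos: [0.6132, -0.2097, 0.0067]
orientation: [[-1.0, -0.001, 0.007], [-0.001, 1.0, -0.003], [-0.007, -0.003, -1.0]]
contact_force: [-1.7, 1.3, 5.4]
width: 0.0589
```

```bash
python3 go.py .611 -.2105 .1; python3 look.py b .611 -.2105 .016
```

```text
t 2.95 at [ 0.6132 -0.2097  0.0067] F [-1.7  1.3  5.4] w 58.9 tilt [-0.0066 -0.0034]
shift mm [  1.6  -1.1 -93.3] turn deg [-0.19  0.38  0.07]
[ 0.6132 -0.2097  0.0067] [-1.7  1.3  5.4] 0.0589
top tile origin 309 124 scale 6.0
scene tile origin 129 135 scale 6.0
```

View pics/b.png

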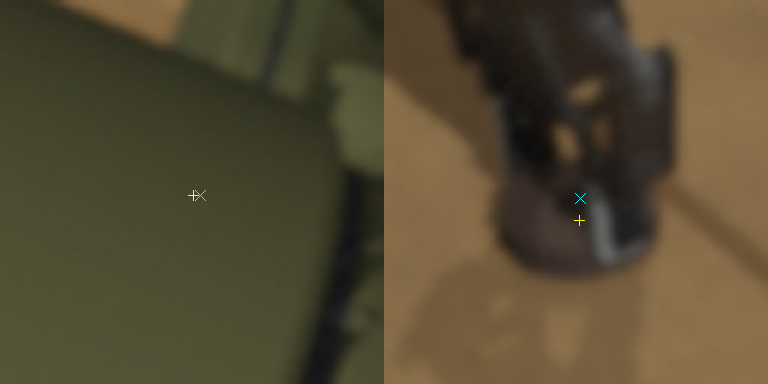

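```bash
python3 - <<'E'
from h import *
S=dict(np.load("b_scene.npz"))
for z in (0,.005,.01,.015):
  print(z,[((proj(S,[x,y,z])-[129,135]+.5)*6+[384,0]).round(0) for x in(.6022,.6242) for y in(-.1800,-.2390)])
for a in range(0,360,45): print(a,((proj(S,[.611+.0315*np.cos(np.radians(a)),-.2105+.0315*np.sin(np.radians(a)),.016])-[129,135]+.5)*6+[384,0]).round(0))
E
python3 go.py .611 -.2105 .1
```

```text
0 [array([647., 258.]), array([566., 189.]), array([599., 281.]), array([519., 210.])]
0.005 [array([645., 248.]), array([565., 179.]), array([597., 270.]), array([517., 200.])]
0.01 [array([644., 238.]), array([563., 169.]), array([596., 260.]), array([516., 190.])]
0.015 [array([643., 228.]), array([562., 159.]), array([594., 250.]), array([514., 180.])]
0 [511. 229.]
45 [562. 247.]
90 [625. 236.]
135 [660. 203.]
180 [649. 168.]
225 [599. 151.]
270 [539. 162.]
315 [502. 194.]
t 3.05 at [ 0.6132 -0.2097  0.0066] F [-2.   0.9  5.6] w 58.6 tilt [-0.0065 -0.0033]
shift mm [  1.6  -1.1 -93.4] turn deg [-0.19  0.37  0.07]
```

>>> play_rows(
  commands=[
    [[0,0,0],[0,0,0],58],
    [[0,0,0],[0,0,0],58],
  ],
)

```text
clock: 3.22
tcp_pos: [0.6149, -0.21, 0.0092]
orientation: [[-1.0, -0.002, 0.011], [-0.002, 1.0, -0.005], [-0.011, -0.005, -1.0]]
contact_force: [0.4, 0.3, -1.3]
width: 0.0586
```

>>> play_rows(
  commands=[
    [[0,0,-15],[0,0,0],50],
    [[0,0,-30],[0,0,0],50],
    [[0,0,-50],[0,0,0],50],
    [[0,0,-50],[0,0,0],50],
    [[0,0,-50],[0,0,0],50],
  ],
)

```text
clock: 3.63
tcp_pos: [0.6158, -0.2103, 0.0609]
orientation: [[-1.0, -0.002, 0.015], [-0.002, 1.0, -0.007], [-0.015, -0.007, -1.0]]
contact_force: [-0.3, 0.3, -1.1]
width: 0.0589
```

```bash
python3 go.py .611 -.2105 .14;  python3 look.py c .611 -.2105 .06; python3 go.py .611 -.2105 .14
```

```text
t 3.63 at [ 0.6158 -0.2103  0.0609] F [-0.3  0.3 -1.1] w 58.9 tilt [-0.0146 -0.0066]
shift mm [  3.6  -0.7 -79.1] turn deg [-0.38  0.83  0.1 ]
[ 0.6158 -0.2103  0.0609] [-0.3  0.3 -1.1] 0.0589
top tile origin 314 119 scale 6.0
scene tile origin 127 120 scale 6.0
t 3.73 at [ 0.6139 -0.2095  0.0587] F [-0.3  1.1 -0.2] w 58.7 tilt [-0.0101 -0.0047]
shift mm [  2.1  -1.3 -81.3] turn deg [-0.27  0.58  0.09]
```

View pics/c.png

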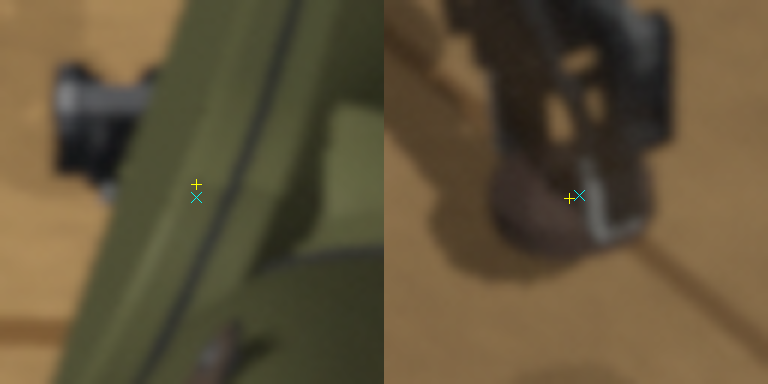

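Run:
```python
from h import *
S=dict(np.load("c_scene.npz"))
a=np.linspace(0,2*np.pi,180)
for n,x,y in(("tcp",.6155,-.210),("x-5",.6105,-.210),("x+5",.6205,-.21)):
  for zu in(.052,.057):
    P=np.array([((proj(S,[x+.0315*np.cos(t),y+.0315*np.sin(t),z])-[127,120]+.5)*6+[384,0]) for t in a for z in(zu,zu+.016)])
    print(n,zu,"left",P[:,0].min().round(),"right",P[:,0].max().round(),"bottom",P[:,1].max().round(),"bottom u",P[P[:,1].argmax(),0].round())
```

```text
tcp 0.052 left 483.0 right 656.0 bottom 266.0 bottom u 561.0
tcp 0.057 left 482.0 right 655.0 bottom 255.0 bottom u 559.0
x-5 0.052 left 495.0 right 667.0 bottom 261.0 bottom u 572.0
x-5 0.057 left 493.0 right 666.0 bottom 250.0 bottom u 571.0
x+5 0.052 left 472.0 right 645.0 bottom 271.0 bottom u 549.0
x+5 0.057 left 470.0 right 644.0 bottom 260.0 bottom u 548.0
```

>>> play_rows(
  commands=[
    [[20,25,-40],[0,0.6,0],50],
    [[141,207,-85],[0,0.6,0],50],
    [[141,207,-85],[0,0.6,0],50],
    [[141,207,-85],[0,0.6,0],50],
    [[141,207,-85],[0,0.6,0],50],
  ],
)

```text
clock: 4.15
tcp_pos: [0.5043, -0.0528, 0.1263]
orientation: [[-1.0, -0.001, -0.003], [-0.001, 1.0, -0.004], [0.003, -0.004, -1.0]]
contact_force: [0.1, 0.8, -0.8]
width: 0.0588
```

```bash
python3 go.py .4725 -.003 .14
```

```text
t 4.15 at [ 0.5043 -0.0528  0.1263] F [ 0.1  0.8 -0.8] w 58.8 tilt [ 0.0032 -0.004 ]
shift mm [ 31.9  49.8 -13.8] turn deg [-0.23 -0.19  0.04]
```

>>> play_rows(
  commands=[
    [[10,15,-13],[0,0,0],50],
    [[32,50,-13],[0,0,0],50],
    [[32,50,-13],[0,0,0],50],
    [[32,50,-13],[0,0,0],50],
    [[32,50,-13],[0,0,0],50],
  ],
)

```text
clock: 4.57
tcp_pos: [0.4722, -0.0027, 0.1386]
orientation: [[-1.0, -0.002, -0.004], [-0.002, 1.0, -0.004], [0.004, -0.004, -1.0]]
contact_force: [1.0, -1.4, -0.2]
width: 0.0591
```

```bash
python3 look.py d .4725 -.003 .12; python3 go.py .4725 -.003 .14
```

```text
[ 0.4722 -0.0027  0.1386] [ 1.  -1.4 -0.2] 0.0591
top tile origin 219 176 scale 6.0
scene tile origin 233 116 scale 6.0
t 4.67 at [ 0.4731 -0.0035  0.1387] F [ 0.3 -0.5 -0.7] w 59.0 tilt [ 0.0034 -0.0043]
shift mm [ 0.6  0.5 -1.3] turn deg [-0.25 -0.19 -0.  ]
```

View pics/d.png

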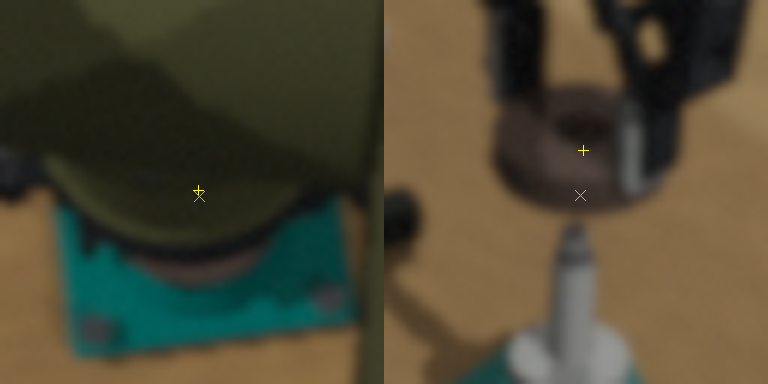

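Run:
```python
from h import *
S=dict(np.load("d_scene.npz")); px=lambda X:((proj(S,X)-[233,116]+.5)*6+[384,0])
a=np.linspace(0,2*np.pi,180)
for zu in(.130,.133):
    x,y=.4725,-.003
    P=np.array([px([x+.0315*np.cos(t),y+.0315*np.sin(t),z]) for t in a for z in(zu,zu+.016)])
    B=np.array([px([x+.010*np.cos(t),y+.010*np.sin(t),zu+.016]) for t in a])
    print(zu,"LRTB",P[:,0].min().round(),P[:,0].max().round(),P[:,1].min().round(),P[:,1].max().round(),"bore LRTB",B.min(0).round(),B.max(0).round())
for z in(.05,.08,.094,.107): print(z,px([.4725,-.003,z]).round(1), "per mm x",(px([.4735,-.003,z])-px([.4725,-.003,z])).round(2),"y",(px([.4725,-.002,z])-px([.4725,-.003,z])).round(2),"z",(px([.4725,-.003,z+.001])-px([.4725,-.003,z])).round(2))
t=cv2.resize(S["frame"][116:180,233:297],(768,768),interpolation=cv2.INTER_CUBIC); t=cv2.convertScaleAbs(t,alpha=1.8,beta=10)
cv2.imwrite("pics/d2.png",cv2.cvtColor(t[100:768-40,150:620],cv2.COLOR_RGB2BGR))
```

```text
0.13 LRTB 491.0 674.0 84.0 223.0 bore LRTB [554. 117.] [612. 149.]
0.133 LRTB 491.0 675.0 77.0 216.0 bore LRTB [554. 110.] [612. 141.]
0.05 [575.1 354.3] per mm x [-2.04  1.06] y [1.81 1.28] z [ 0.07 -2.17]
0.08 [577.4 287.9] per mm x [-2.08  1.04] y [1.85 1.26] z [ 0.08 -2.26]
0.094 [578.4 256.1] per mm x [-2.1   1.04] y [1.86 1.26] z [ 0.08 -2.3 ]
0.107 [579.5 226. ] per mm x [-2.12  1.03] y [1.88 1.25] z [ 0.08 -2.33]
```

View pics/d2.png

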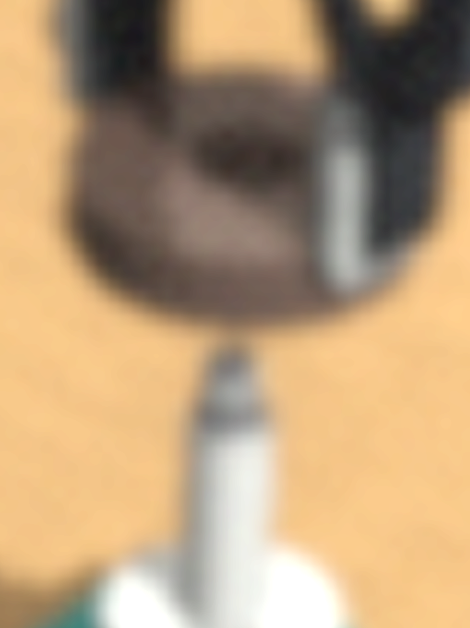

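The wheel hangs level, with its bore at about (581,126) in the tile and the spindle axis at about (576,222). It is 1–2 mm off at most, inside the nose's tolerance. Lower in steps, watching the force.

>>> play_rows(
  commands=[
    [[-0.5,-0.5,8],[-0.2,-0.2,0],50],
    [[-0.5,-0.5,16],[-0.2,-0.2,0],50],
    [[-0.5,-0.5,24],[-0.2,-0.2,0],50],
    [[-0.5,-0.5,30],[-0.2,-0.2,0],50],
    [[-0.5,-0.5,30],[-0.2,-0.2,0],50],
  ],
)

```text
clock: 5.08
tcp_pos: [0.4723, -0.0044, 0.1069]
orientation: [[-1.0, 0.001, -0.004], [0.001, 1.0, -0.0], [0.004, -0.0, -1.0]]
contact_force: [0.0, 0.5, -1.6]
width: 0.0589
```

```bash
python3 go.py .4735 -.004 .09
```

```text
t 5.08 at [ 0.4723 -0.0044  0.1069] F [ 0.   0.5 -1.6] w 58.9 tilt [ 0.0036 -0.0005]
shift mm [-1.2  0.4 16.9] turn deg [-0.03 -0.21 -0.05]
```

>>> play_rows(
  commands=[
    [[-1,0.4,4],[0,-0.2,0],50],
    [[-1,0.4,8],[0,-0.2,0],50],
    [[-1,0.4,12],[0,-0.2,0],50],
    [[-1,0.4,16],[0,-0.2,0],50],
    [[-1,0.4,16],[0,-0.2,0],50],
  ],
)

```text
clock: 5.5
tcp_pos: [0.4727, -0.0039, 0.0902]
orientation: [[-1.0, 0.001, -0.001], [0.001, 1.0, -0.0], [0.001, -0.0, -1.0]]
contact_force: [-0.4, -0.3, -1.7]
width: 0.0587
```

```bash
python3 go.py .4735 -.004 .07
```

```text
t 5.5 at [ 0.4727 -0.0039  0.0902] F [-0.4 -0.3 -1.7] w 58.7 tilt [ 0.0014 -0.0004]
shift mm [-0.8 -0.  20.2] turn deg [-0.02 -0.08 -0.04]
```

>>> play_rows(
  commands=[
    [[0,0,5],[0,0,0],50],
    [[0,0,10],[0,0,0],50],
    [[0,0,15],[0,0,0],50],
    [[0,0,22],[0,0,0],50],
    [[0,0,22],[0,0,0],50],
  ],
)

```text
clock: 5.92
tcp_pos: [0.4717, -0.0039, 0.0669]
orientation: [[-1.0, 0.001, -0.004], [0.001, 1.0, -0.0], [0.004, -0.0, -1.0]]
contact_force: [0.0, 0.5, -1.9]
width: 0.0586
```

```bash
python3 go.py .4727 -.004 .057
```

```text
t 5.92 at [ 0.4717 -0.0039  0.0669] F [ 0.   0.5 -1.9] w 58.6 tilt [ 0.0038 -0.0001]
shift mm [-1.  -0.1  9.8] turn deg [-0.01 -0.22 -0.04]
```

>>> play_rows(
  commands=[
    [[-0.5,0,2],[0,-0.1,0],50],
    [[-0.5,0,4],[0,-0.1,0],50],
    [[-0.5,0,6],[0,-0.1,0],50],
    [[-0.5,0,8],[0,-0.1,0],50],
    [[-0.5,0,9],[0,-0.1,0],50],
  ],
)

```text
clock: 6.33
tcp_pos: [0.4722, -0.0039, 0.0577]
orientation: [[-1.0, 0.001, -0.002], [0.001, 1.0, -0.0], [0.002, -0.0, -1.0]]
contact_force: [-0.3, -0.5, -1.3]
width: 0.0588
```

>>> play_rows(
  commands=[
    [[0,0,1],[0,0,0],50],
    [[0,0,2],[0,0,0],50],
  ],
)

```text
clock: 6.5
tcp_pos: [0.4722, -0.0039, 0.0565]
orientation: [[-1.0, 0.001, -0.002], [0.001, 1.0, -0.0], [0.002, -0.0, -1.0]]
contact_force: [-4.8, 1.1, 20.8]
width: 0.0589
```

>>> play_rows(
  commands=[
    [[0,0,-0.5],[0,0,0],60],
    [[0,0,-0.5],[0,0,0],74],
    [[0,0,-0.5],[0,0,0],74],
    [[0,0,-0.5],[0,0,0],74],
  ],
)

```text
clock: 6.83
tcp_pos: [0.4724, -0.0039, 0.0571]
orientation: [[-1.0, 0.001, -0.001], [0.001, 1.0, -0.0], [0.001, -0.0, -1.0]]
contact_force: [0.0, -0.5, -0.0]
width: 0.0738
```

```bash
python3 go.py .4727 -.003 .19
```

```text
t 6.83 at [ 0.4724 -0.0039  0.0571] F [ 0.  -0.5 -0. ] w 73.8 tilt [ 0.0014 -0.0003]
shift mm [-1.000e-01  9.000e-01 -1.329e+02] turn deg [-0.02 -0.08 -0.04]
```

>>> play_rows(
  commands=[
    [[0,0,-40],[0,0,0],74],
    [[0,0,-80],[0,0,0],74],
    [[0,0,-110],[0,0,0],60],
    [[40,-95,-110],[0,0,0],46],
    [[119,-285,-110],[0,0,0],46],
  ],
)

```text
clock: 7.25
tcp_pos: [0.443, -0.0806, 0.1697]
orientation: [[-1.0, -0.005, 0.006], [-0.005, 1.0, -0.002], [-0.006, -0.002, -1.0]]
contact_force: [-0.4, -1.3, -1.2]
width: 0.0459
```

```bash
python3 go.py .3533 -.2884 .09
```

```text
t 7.25 at [ 0.443  -0.0806  0.1697] F [-0.4 -1.3 -1.2] w 45.9 tilt [-0.0056 -0.002 ]
shift mm [  91.2 -207.2   79.6] turn deg [-0.12  0.32  0.29]
```

>>> play_rows(
  commands=[
    [[91,-207,40],[0,0.3,0.3],46],
    [[91,-207,40],[0,0.3,0.3],46],
    [[91,-207,40],[0,0.3,0.3],46],
    [[91,-207,60],[0,0.3,0.3],46],
    [[91,-207,80],[0,0.3,0.3],46],
  ],
)

```text
clock: 7.67
tcp_pos: [0.3647, -0.2657, 0.1101]
orientation: [[-1.0, 0.001, 0.005], [0.001, 1.0, -0.006], [-0.005, -0.006, -1.0]]
contact_force: [1.8, -0.7, -0.7]
width: 0.0457
```

```bash
python3 go.py .3533 -.2884 .05
```

```text
t 7.67 at [ 0.3647 -0.2657  0.1101] F [ 1.8 -0.7 -0.7] w 45.7 tilt [-0.0047 -0.0062]
shift mm [ 11.7 -22.3  60.2] turn deg [-0.36  0.27 -0.04]
```

>>> play_rows(
  commands=[
    [[11.5,-22.5,20],[-0.3,0.3,0],46],
    [[11.5,-22.5,50],[-0.3,0.3,0],46],
    [[11.5,-22.5,80],[-0.3,0.3,0],46],
    [[11.5,-22.5,80],[-0.3,0.3,0],46],
  ],
)

```text
clock: 8.0
tcp_pos: [0.3505, -0.2869, 0.0261]
orientation: [[-1.0, 0.003, -0.007], [0.003, 1.0, 0.006], [0.007, 0.006, -1.0]]
contact_force: [-0.1, 1.2, 0.4]
width: 0.0466
```

```bash
python3 look.py e .3533 -.2884 .01; python3 go.py .3533 -.2884 .003
```

```text
[ 0.3505 -0.2869  0.0261] [-0.1  1.2  0.4] 0.0466
top tile origin 345 236 scale 6.0
scene tile origin 195 88 scale 6.0
t 8.1 at [ 0.3527 -0.288   0.0296] F [ 0.3 -0.4  0.1] w 45.9 tilt [0.0032 0.0016]
shift mm [-0.7 -0.5 26.6] turn deg [ 0.09 -0.18 -0.05]
```

View pics/e.png

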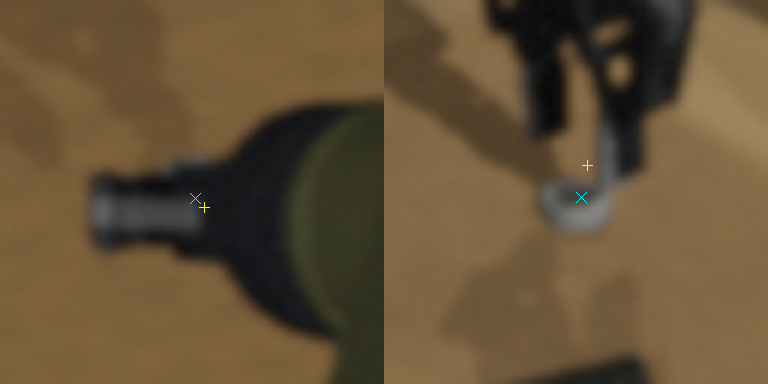

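The scene tile shows the ring at about (575,207), between the open fingers. Descend and grip.

>>> play_rows(
  commands=[
    [[-0.5,-0.5,14],[0,-0.2,0],46],
    [[-0.5,-0.5,27],[0,-0.2,0],46],
    [[-0.5,-0.5,27],[0,-0.2,0],46],
    [[-0.5,-0.5,27],[0,-0.2,0],46],
  ],
)

```text
clock: 8.43
tcp_pos: [0.3539, -0.2885, 0.0038]
orientation: [[-1.0, -0.0, 0.001], [-0.0, 1.0, 0.001], [-0.001, 0.001, -1.0]]
contact_force: [0.2, 0.2, 0.5]
width: 0.0461
```

```bash
python3 go.py .3533 -.2884 .002
```

```text
t 8.43 at [ 0.3539 -0.2885  0.0038] F [0.2 0.2 0.5] w 46.1 tilt [-0.0013  0.0006]
shift mm [0.6 0.1 1.8] turn deg [0.04 0.08 0.01]
```

>>> play_rows(
  commands=[
    [[0,0,1],[0,0,0],24],
    [[0,0,1],[0,0,0],24],
    [[0,0,1],[0,0,0],24],
    [[0,0,1],[0,0,0],24],
    [[0,0,1],[0,0,0],24],
  ],
)

```text
clock: 8.85
tcp_pos: [0.3551, -0.2891, 0.0048]
orientation: [[-1.0, -0.0, 0.004], [-0.0, 1.0, -0.002], [-0.004, -0.002, -1.0]]
contact_force: [0.6, 0.9, 8.0]
width: 0.0279
```

```bash
python3 go.py .3533 -.2884 .05
```

```text
t 8.85 at [ 0.3551 -0.2891  0.0048] F [0.6 0.9 8. ] w 27.9 tilt [-0.0041 -0.0017]
shift mm [  1.6   0.6 -45.2] turn deg [-0.1   0.23  0.03]
```

>>> play_rows(
  commands=[
    [[0,0,-15],[0,0.2,0],24],
    [[0,0,-40],[0,0.2,0],24],
    [[-25,60,-80],[0,0.2,0],24],
    [[-60,140,-135],[0,0.2,0],24],
    [[-119,285,-140],[0,0.2,0],24],
  ],
)

```text
clock: 9.27
tcp_pos: [0.4001, -0.1872, 0.102]
orientation: [[-1.0, 0.002, 0.007], [0.002, 1.0, -0.005], [-0.007, -0.005, -1.0]]
contact_force: [0.4, -0.3, -0.6]
width: 0.0278
```

```bash
python3 go.py .474 -.0035 .14
```

```text
t 9.27 at [ 0.4001 -0.1872  0.102 ] F [ 0.4 -0.3 -0.6] w 27.8 tilt [-0.0065 -0.0055]
shift mm [-73.8 183.7 -38.5] turn deg [-0.31  0.37 -0.13]
```

>>> play_rows(
  commands=[
    [[-10,25,-38],[-0.3,0.3,0],24],
    [[-74,184,-38],[-0.3,0.3,0],24],
    [[-74,184,-38],[-0.3,0.3,0],24],
    [[-74,184,-38],[-0.3,0.3,0],24],
    [[-74,184,-38],[-0.3,0.3,0],24],
  ],
)

```text
clock: 9.68
tcp_pos: [0.4715, -0.0097, 0.1411]
orientation: [[-1.0, 0.002, 0.004], [0.002, 1.0, -0.001], [-0.004, -0.001, -1.0]]
contact_force: [0.2, -1.1, -0.9]
width: 0.0281
```

```bash
python3 go.py .474 -.0035 .13
```

```text
t 9.68 at [ 0.4715 -0.0097  0.1411] F [ 0.2 -1.1 -0.9] w 28.1 tilt [-0.0044 -0.0007]
shift mm [-2.5  6.2 11.1] turn deg [-0.04  0.25 -0.13]
```

>>> play_rows(
  commands=[
    [[-2.5,6,5],[0,0.2,0],24],
    [[-2.5,6,11],[0,0.2,0],24],
    [[-2.5,6,11],[0,0.2,0],24],
  ],
)

```text
clock: 9.93
tcp_pos: [0.4731, -0.0033, 0.1298]
orientation: [[-1.0, -0.001, -0.0], [-0.001, 1.0, -0.001], [0.0, -0.001, -1.0]]
contact_force: [-0.4, -0.8, -0.5]
width: 0.0277
```

```bash
python3 look.py f .4725 -.003 .11; python3 go.py .474 -.0035 .115
```

```text
[ 0.4731 -0.0033  0.1298] [-0.4 -0.8 -0.5] 0.0277
top tile origin 219 176 scale 6.0
scene tile origin 233 119 scale 6.0
t 10.03 at [ 0.4728 -0.0046  0.1299] F [ 0.2  0.2 -1.2] w 27.6 tilt [ 0.0006 -0.0012]
shift mm [-1.2  1.2 14.9] turn deg [-0.07 -0.03 -0.15]
```

View pics/f.png

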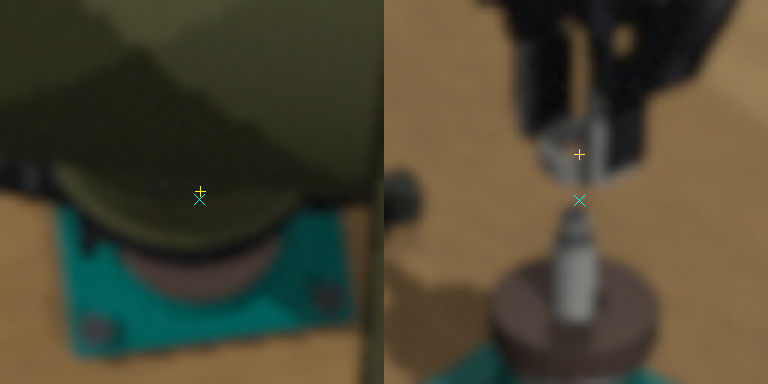

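The large wheel sits on the shoulder. The ring hangs at about (586,160) in the tile, with the spindle axis at about (577,215). I'll shift about 1.5 mm in x while lowering.

>>> play_rows(
  commands=[
    [[-1.7,0,6],[0,0,0],24],
    [[-1.7,0,12],[0,0,0],24],
    [[-1.7,0,18],[0,0,0],24],
    [[-1.7,0,24],[0,0,0],24],
    [[-1.7,0,27],[0,0,0],24],
  ],
)

```text
clock: 10.45
tcp_pos: [0.4736, -0.0052, 0.1017]
orientation: [[-1.0, 0.004, -0.003], [0.004, 1.0, -0.001], [0.003, -0.001, -1.0]]
contact_force: [-0.7, -0.1, -0.5]
width: 0.0281
```

```bash
python3 go.py .4745 -.0045 .09
```

```text
t 10.45 at [ 0.4736 -0.0052  0.1017] F [-0.7 -0.1 -0.5] w 28.1 tilt [ 0.0026 -0.001 ]
shift mm [-0.9  0.7 11.7] turn deg [-0.06 -0.15 -0.22]
```

>>> play_rows(
  commands=[
    [[-0.5,0.7,4],[0,-0.1,-0.2],24],
    [[-0.5,0.7,8],[0,-0.1,-0.2],24],
    [[-0.5,0.7,12],[0,-0.1,-0.2],24],
    [[-0.5,0.7,16],[0,-0.1,-0.2],24],
    [[-0.5,0.7,18],[0,-0.1,-0.2],24],
  ],
)

```text
clock: 10.87
tcp_pos: [0.4739, -0.0044, 0.0831]
orientation: [[-1.0, 0.0, -0.002], [0.0, 1.0, -0.001], [0.002, -0.001, -1.0]]
contact_force: [1.4, 0.8, -0.8]
width: 0.028
```

```bash
python3 go.py .4745 -.0045 .07
```

```text
t 10.87 at [ 0.4739 -0.0044  0.0831] F [ 1.4  0.8 -0.8] w 28.0 tilt [ 0.0015 -0.0009]
shift mm [-0.6 -0.1 13.1] turn deg [-0.05 -0.09 -0.01]
```

>>> play_rows(
  commands=[
    [[0,0,3],[0,0,0],24],
    [[0,0,6],[0,0,0],24],
    [[0,0,9],[0,0,0],24],
    [[0,0,11],[0,0,0],24],
    [[0,0,12],[0,0,0],24],
  ],
)

```text
clock: 11.28
tcp_pos: [0.4737, -0.0044, 0.0708]
orientation: [[-1.0, 0.0, -0.002], [0.0, 1.0, -0.001], [0.002, -0.001, -1.0]]
contact_force: [-1.3, -0.4, 4.9]
width: 0.0277
```

>>> play_rows(
  commands=[
    [[0,0,1],[0,0,0],24],
    [[0,0,1.5],[0,0,0],24],
  ],
)

```text
clock: 11.45
tcp_pos: [0.4737, -0.0044, 0.0707]
orientation: [[-1.0, 0.0, -0.002], [0.0, 1.0, -0.001], [0.002, -0.001, -1.0]]
contact_force: [-4.5, 0.9, 18.2]
width: 0.0281
```

>>> play_rows(
  commands=[
    [[0,0,-0.5],[0,0,0],32],
    [[0,0,-0.5],[0,0,0],44],
    [[0,0,-0.5],[0,0,0],44],
    [[0,0,-0.5],[0,0,0],44],
  ],
)

```text
clock: 11.78
tcp_pos: [0.4738, -0.0044, 0.0711]
orientation: [[-1.0, 0.0, -0.001], [0.0, 1.0, -0.001], [0.001, -0.001, -1.0]]
contact_force: [-1.4, -0.1, -0.4]
width: 0.0441
```

>>> play_rows(
  commands=[
    [[0,0,-30],[0,0,0],44],
    [[0,0,-70],[0,0,0],44],
    [[0,0,-100],[0,0,0],60],
    [[30,100,-100],[0,0,0],62],
    [[113,297,-100],[0,0,0],62],
  ],
)

```text
clock: 12.2
tcp_pos: [0.4504, 0.074, 0.1735]
orientation: [[-1.0, 0.006, 0.006], [0.006, 1.0, -0.0], [-0.006, -0.0, -1.0]]
contact_force: [0.4, 0.2, -0.3]
width: 0.0619
```

```bash
python3 go.py .361 .2936 .08
```

```text
t 12.2 at [0.4504 0.074  0.1735] F [ 0.4  0.2 -0.3] w 61.9 tilt [-0.0063 -0.0005]
shift mm [ 91.2 219.2  92.9] turn deg [-0.03  0.36 -0.32]
```

>>> play_rows(
  commands=[
    [[91,219,40],[0,0.3,-0.3],62],
    [[91,219,40],[0,0.3,-0.3],62],
    [[91,219,60],[0,0.3,-0.3],62],
    [[91,219,80],[0,0.3,-0.3],62],
    [[91,219,93],[0,0.3,-0.3],62],
  ],
)

```text
clock: 12.62
tcp_pos: [0.3757, 0.2584, 0.1061]
orientation: [[-1.0, -0.0, 0.004], [-0.0, 1.0, 0.002], [-0.004, 0.002, -1.0]]
contact_force: [-0.2, 0.1, -0.8]
width: 0.0616
```

```bash
python3 go.py .361 .2935 .035
```

```text
t 12.62 at [0.3757 0.2584 0.1061] F [-0.2  0.1 -0.8] w 61.6 tilt [-0.0042  0.0015]
shift mm [15.  35.  71.1] turn deg [0.09 0.24 0.  ]
```

>>> play_rows(
  commands=[
    [[15,35,20],[0,0.2,0],62],
    [[15,35,50],[0,0.2,0],62],
    [[15,35,71],[0,0.2,0],62],
    [[15,35,71],[0,0.2,0],62],
    [[15,35,71],[0,0.2,0],62],
  ],
)

```text
clock: 13.03
tcp_pos: [0.3599, 0.293, 0.0342]
orientation: [[-1.0, -0.001, -0.002], [-0.001, 1.0, -0.001], [0.002, -0.001, -1.0]]
contact_force: [0.8, -0.4, -0.4]
width: 0.062
```

```bash
python3 look.py g .361 .2935 .012; python3 go.py .361 .2935 .001
```

```text
[0.3599 0.293  0.0342] [ 0.8 -0.4 -0.4] 0.062
top tile origin 87 228 scale 6.0
scene tile origin 371 205 scale 6.0
t 13.13 at [0.3618 0.2937 0.0359] F [0.6 0.1 0.3] w 61.7 tilt [-0.0017  0.0022]
shift mm [ 0.9 -0.3 34.9] turn deg [ 0.13  0.1  -0.04]
```

View pics/g.png

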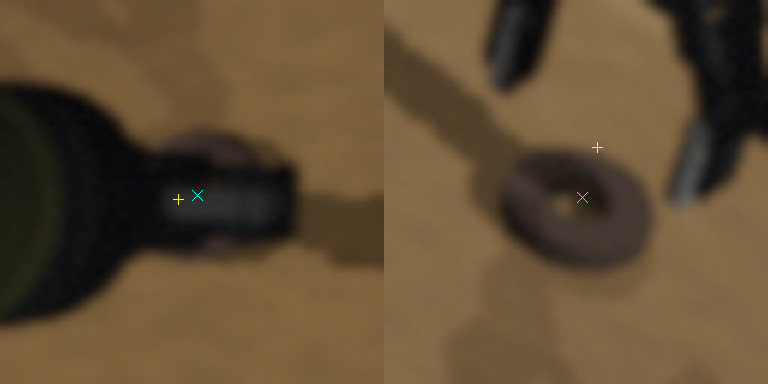

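The wheel at about (577,208) in the tile lies between the open fingers. Descend and grip.

>>> play_rows(
  commands=[
    [[0.5,-0.3,17],[0,0.1,0],62],
    [[0.5,-0.3,34],[0,0.1,0],62],
    [[0.5,-0.3,34],[0,0.1,0],62],
    [[0.5,-0.3,34],[0,0.1,0],62],
  ],
)

```text
clock: 13.47
tcp_pos: [0.362, 0.2931, 0.0028]
orientation: [[-1.0, 0.002, 0.0], [0.002, 1.0, 0.003], [-0.0, 0.003, -1.0]]
contact_force: [-0.9, 0.5, -0.7]
width: 0.0619
```

>>> play_rows(
  commands=[
    [[0,0,1],[0,0,0],42],
    [[0,0,1],[0,0,0],42],
    [[0,0,1],[0,0,0],42],
    [[0,0,1],[0,0,0],42],
    [[0,0,1],[0,0,0],42],
  ],
)

```text
clock: 13.88
tcp_pos: [0.3631, 0.2934, 0.0039]
orientation: [[-1.0, 0.002, 0.003], [0.002, 1.0, 0.004], [-0.003, 0.004, -1.0]]
contact_force: [-0.6, -1.3, 8.3]
width: 0.0466
```

```bash
python3 go.py .361 .2935 .05
```

```text
t 13.88 at [0.3631 0.2934 0.0039] F [-0.6 -1.3  8.3] w 46.6 tilt [-0.0033  0.0039]
shift mm [  1.9   0.3 -46.2] turn deg [ 0.22  0.19 -0.1 ]
```

>>> play_rows(
  commands=[
    [[0,0,-15],[0.2,0.2,0],42],
    [[0,0,-40],[0.2,0.2,0],42],
    [[-25,-60,-80],[0.2,0.2,0],42],
    [[-60,-140,-135],[0.2,0.2,0],42],
    [[-111,-298,-145],[0.2,0.2,0],42],
  ],
)

```text
clock: 14.3
tcp_pos: [0.4066, 0.1903, 0.1014]
orientation: [[-1.0, -0.001, 0.007], [-0.001, 1.0, 0.003], [-0.007, 0.003, -1.0]]
contact_force: [1.7, 1.6, -0.7]
width: 0.0464
```

```bash
python3 go.py .4745 -.0045 .145
```

```text
t 14.3 at [0.4066 0.1903 0.1014] F [ 1.7  1.6 -0.7] w 46.4 tilt [-0.0068  0.0032]
shift mm [ -68.  -194.8  -43.8] turn deg [0.18 0.39 0.06]
```

>>> play_rows(
  commands=[
    [[-10,-25,-42],[0.2,0.4,0],42],
    [[-68,-195,-42],[0.2,0.4,0],42],
    [[-68,-195,-42],[0.2,0.4,0],42],
    [[-68,-195,-42],[0.2,0.4,0],42],
    [[-68,-195,-42],[0.2,0.4,0],42],
  ],
)

```text
clock: 14.72
tcp_pos: [0.4688, 0.0114, 0.1442]
orientation: [[-1.0, -0.001, 0.003], [-0.001, 1.0, -0.0], [-0.003, -0.0, -1.0]]
contact_force: [0.7, 0.3, -0.3]
width: 0.0465
```

```bash
python3 go.py .4745 -.0045 .13
```

```text
t 14.72 at [0.4688 0.0114 0.1442] F [ 0.7  0.3 -0.3] w 46.5 tilt [-0.0031 -0.0004]
shift mm [ -5.6 -15.9  14.2] turn deg [-0.03  0.18  0.06]
```

>>> play_rows(
  commands=[
    [[-5.6,-16,3],[0,0.2,0],42],
    [[-5.6,-16,9],[0,0.2,0],42],
    [[-5.6,-16,14],[0,0.2,0],42],
    [[-5.6,-16,14],[0,0.2,0],42],
  ],
)

```text
clock: 15.05
tcp_pos: [0.473, -0.0042, 0.1297]
orientation: [[-1.0, -0.0, -0.002], [-0.0, 1.0, 0.0], [0.002, 0.0, -1.0]]
contact_force: [-1.1, 0.1, -1.0]
width: 0.0462
```

```bash
python3 look.py i .4725 -.003 .11; python3 go.py .4745 -.0045 .115
```

```text
[ 0.473  -0.0042  0.1297] [-1.1  0.1 -1. ] 0.0462
top tile origin 219 176 scale 6.0
scene tile origin 233 119 scale 6.0
t 15.15 at [ 0.4733 -0.0035  0.13  ] F [ 0.3 -0.4 -1.3] w 46.3 tilt [0.0019 0.0001]
shift mm [-1.3 -1.  15. ] turn deg [ 0.01 -0.11  0.13]
```

View pics/i.png

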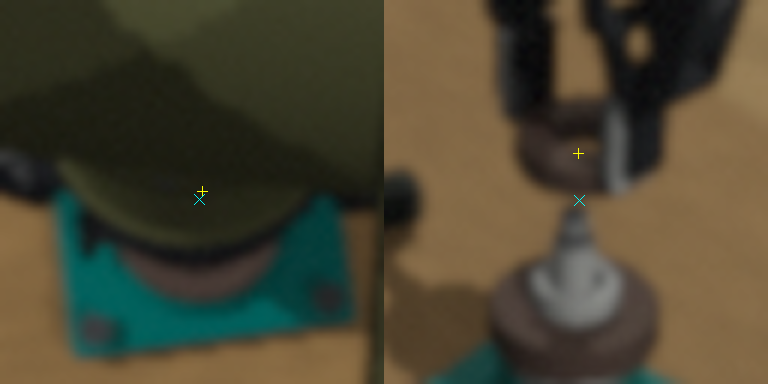

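The ring lies flat on the large wheel. The small wheel hangs at about (588,147), against an axis at about (578,215). I'll shift about 1.5 mm in x and y while lowering.

>>> play_rows(
  commands=[
    [[-1.3,-1.3,6],[0,0,0],42],
    [[-1.3,-1.3,12],[0,0,0],42],
    [[-1.3,-1.3,18],[0,0,0],42],
    [[-1.3,-1.3,24],[0,0,0],42],
    [[-1.3,-1.3,27],[0,0,0],42],
  ],
)

```text
clock: 15.57
tcp_pos: [0.4738, -0.0044, 0.1019]
orientation: [[-1.0, -0.003, -0.004], [-0.003, 1.0, 0.0], [0.004, 0.0, -1.0]]
contact_force: [-1.2, -1.3, -0.3]
width: 0.0462
```

```bash
python3 go.py .4745 -.0048 .085
```

```text
t 15.57 at [ 0.4738 -0.0044  0.1019] F [-1.2 -1.3 -0.3] w 46.2 tilt [0.0037 0.0003]
shift mm [-0.8 -0.4 16.9] turn deg [ 0.02 -0.21  0.17]
```

>>> play_rows(
  commands=[
    [[-0.5,-0.3,4],[0,-0.2,0.2],42],
    [[-0.5,-0.3,8],[0,-0.2,0.2],42],
    [[-0.5,-0.3,12],[0,-0.2,0.2],42],
    [[-0.5,-0.3,16],[0,-0.2,0.2],42],
    [[-0.5,-0.3,18],[0,-0.2,0.2],42],
  ],
)

```text
clock: 15.98
tcp_pos: [0.4742, -0.0047, 0.0833]
orientation: [[-1.0, 0.001, -0.0], [0.001, 1.0, 0.0], [0.0, 0.0, -1.0]]
contact_force: [0.0, -0.9, -0.1]
width: 0.0463
```

```bash
python3 go.py .4745 -.0048 .08
```

```text
t 15.98 at [ 0.4742 -0.0047  0.0833] F [ 0.  -0.9 -0.1] w 46.3 tilt [0.0003 0.0004]
shift mm [-0.3 -0.1  3.3] turn deg [ 0.02 -0.02 -0.04]
```

>>> play_rows(
  commands=[
    [[0,0,1],[0,0,0],42],
    [[0,0,2],[0,0,0],42],
    [[0,0,3],[0,0,0],42],
    [[0,0,4],[0,0,0],42],
  ],
)

```text
clock: 16.32
tcp_pos: [0.4743, -0.0047, 0.0798]
orientation: [[-1.0, 0.001, -0.0], [0.001, 1.0, 0.0], [0.0, 0.0, -1.0]]
contact_force: [-2.3, 1.3, 14.5]
width: 0.0462
```

>>> play_rows(
  commands=[
    [[0,0,0.5],[0,0,0],42],
    [[0,0,1],[0,0,0],42],
  ],
)

```text
clock: 16.48
tcp_pos: [0.4743, -0.0048, 0.0798]
orientation: [[-1.0, 0.001, 0.0], [0.001, 1.0, 0.0], [-0.0, 0.0, -1.0]]
contact_force: [-3.4, -0.3, 14.3]
width: 0.0464
```

>>> play_rows(
  commands=[
    [[0,0,-0.5],[0,0,0],50],
    [[0,0,-0.5],[0,0,0],60],
    [[0,0,-0.5],[0,0,0],60],
    [[0,0,-0.5],[0,0,0],60],
  ],
)

```text
clock: 16.82
tcp_pos: [0.4743, -0.0047, 0.0802]
orientation: [[-1.0, 0.001, 0.0], [0.001, 1.0, 0.0], [-0.0, 0.0, -1.0]]
contact_force: [0.2, -0.6, -0.5]
width: 0.06
```

>>> play_rows(
  commands=[
    [[0,0,-30],[0,0,0],60],
    [[0,0,-60],[0,0,0],60],
    [[0,0,-90],[0,0,0],57],
    [[-50,80,-90],[0,0,0],57],
    [[-139,227,-90],[0,0,0],57],
  ],
)

```text
clock: 17.23
tcp_pos: [0.5197, 0.0653, 0.1729]
orientation: [[-1.0, 0.005, 0.006], [0.005, 1.0, -0.0], [-0.006, -0.0, -1.0]]
contact_force: [1.3, -0.7, -0.3]
width: 0.0571
```

```bash
python3 go.py .613 .222 .08
```

```text
t 17.23 at [0.5197 0.0653 0.1729] F [ 1.3 -0.7 -0.3] w 57.1 tilt [-0.0055 -0.    ]
shift mm [-91.9 157.2  93.4] turn deg [-0.    0.32 -0.3 ]
```

>>> play_rows(
  commands=[
    [[-92,157,30],[0,0.3,-0.3],57],
    [[-92,157,60],[0,0.3,-0.3],57],
    [[-92,157,93],[0,0.3,-0.3],57],
    [[-92,157,93],[0,0.3,-0.3],57],
    [[-92,157,93],[0,0.3,-0.3],57],
  ],
)

```text
clock: 17.65
tcp_pos: [0.6137, 0.2237, 0.0791]
orientation: [[-1.0, -0.0, 0.0], [-0.0, 1.0, 0.0], [-0.0, 0.0, -1.0]]
contact_force: [0.9, -0.1, -0.9]
width: 0.0571
```

```bash
python3 go.py .613 .222 .03
```

```text
t 17.65 at [0.6137 0.2237 0.0791] F [ 0.9 -0.1 -0.9] w 57.1 tilt [-0.0005  0.    ]
shift mm [ 0.8 -1.7 49.1] turn deg [0.   0.03 0.02]
```

>>> play_rows(
  commands=[
    [[0.8,-1.7,25],[0,0,0],57],
    [[0.8,-1.7,49],[0,0,0],57],
    [[0.8,-1.7,49],[0,0,0],57],
    [[0.8,-1.7,49],[0,0,0],57],
  ],
)

```text
clock: 17.98
tcp_pos: [0.6112, 0.2216, 0.0282]
orientation: [[-1.0, -0.001, -0.004], [-0.001, 1.0, -0.001], [0.004, -0.001, -1.0]]
contact_force: [0.5, -0.3, -0.5]
width: 0.0566
```

```bash
python3 look.py j .613 .222 .006; python3 go.py .613 .222 .002
```

```text
[0.6112 0.2216 0.0282] [ 0.5 -0.3 -0.5] 0.0566
top tile origin 125 120 scale 6.0
scene tile origin 255 248 scale 6.0
t 18.08 at [0.6137 0.2219 0.0312] F [0.3 0.5 0.7] w 57.1 tilt [-0.002   0.0004]
shift mm [ 0.8  0.1 29.2] turn deg [0.02 0.11 0.  ]
```

View pics/j.png

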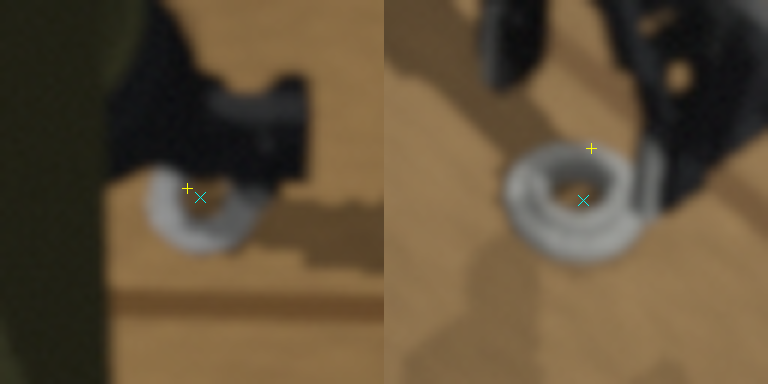

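The flange at about (577,202) in the scene tile lies between the fingers, hub up. Grip it low on its 6 mm rim.

>>> play_rows(
  commands=[
    [[0.5,0,15],[0,0.1,0],57],
    [[0.5,0,29],[0,0.1,0],57],
    [[0.5,0,29],[0,0.1,0],57],
    [[0.5,0,29],[0,0.1,0],57],
  ],
)

```text
clock: 18.42
tcp_pos: [0.6139, 0.2216, 0.0037]
orientation: [[-1.0, 0.001, 0.002], [0.001, 1.0, 0.001], [-0.002, 0.001, -1.0]]
contact_force: [1.0, 0.4, 0.4]
width: 0.0569
```

>>> play_rows(
  commands=[
    [[0,0,1],[0,0,0],36],
    [[0,0,1],[0,0,0],36],
    [[0,0,1],[0,0,0],36],
    [[0,0,1],[0,0,0],36],
    [[0,0,1],[0,0,0],36],
  ],
)

```text
clock: 18.83
tcp_pos: [0.6154, 0.2213, 0.005]
orientation: [[-1.0, 0.0, 0.005], [0.0, 1.0, 0.001], [-0.005, 0.001, -1.0]]
contact_force: [-0.9, -3.1, 7.0]
width: 0.0362
```

```bash
python3 go.py .613 .222 .05
```

```text
t 18.83 at [0.6154 0.2213 0.005 ] F [-0.9 -3.1  7. ] w 36.2 tilt [-0.0052  0.0007]
shift mm [  2.1   0.8 -45. ] turn deg [ 0.04  0.3  -0.02]
```

>>> play_rows(
  commands=[
    [[0,0,0],[0,0,0],25],
    [[0,0,0],[0,0,0],25],
    [[0,0,0],[0,0,0],25],
  ],
)

```text
clock: 19.08
tcp_pos: [0.6163, 0.2215, 0.0062]
orientation: [[-1.0, 0.001, 0.007], [0.001, 1.0, 0.001], [-0.007, 0.001, -1.0]]
contact_force: [0.5, -0.0, 5.0]
width: 0.0259
```

```bash
python3 look.py k .613 .222 .006 26; python3 go.py .613 .222 .05
```

```text
[0.6163 0.2215 0.0062] [ 0.5 -0.   5. ] 0.0259
top tile origin 131 126 scale 7.384615384615385
scene tile origin 261 254 scale 7.384615384615385
t 19.18 at [0.6163 0.2215 0.0062] F [ 0.1 -1.2  6.1] w 25.9 tilt [-0.0073  0.0013]
shift mm [  3.    0.6 -43.8] turn deg [ 0.08  0.42 -0.02]
```

View pics/k.png

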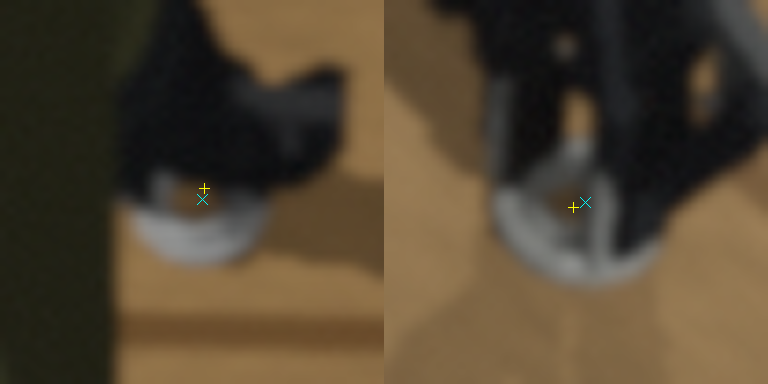

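The jaws rode over the thin rim and now hold the 30 mm hub: width reads 25.9, against a steady 4 mm offset on the other parts. The tips rest on the rim, level. That holds the part well and keeps the fingers clear of the small wheel, so I'll lift this way.

>>> play_rows(
  commands=[
    [[0,0,-4],[0,0.3,0],20],
    [[0,0,-10],[0,0.3,0],20],
    [[0,0,-25],[0,0.3,0],20],
    [[0,0,-40],[0,0.3,0],20],
    [[0,0,-40],[0,0.3,0],20],
  ],
)

```text
clock: 19.6
tcp_pos: [0.618, 0.2221, 0.0491]
orientation: [[-1.0, 0.0, 0.007], [0.0, 1.0, 0.003], [-0.007, 0.003, -1.0]]
contact_force: [1.1, 0.4, 0.6]
width: 0.0249
```

```bash
python3 look.py l .613 .222 .045 26; python3 go.py .475 -.0048 .15
```

```text
[0.618  0.2221 0.0491] [1.1 0.4 0.6] 0.0249
top tile origin 127 122 scale 7.384615384615385
scene tile origin 263 240 scale 7.384615384615385
t 19.7 at [0.6165 0.2217 0.0467] F [-0.3 -0.8 -0.8] w 25.4 tilt [-0.0035  0.0018]
shift mm [ 141.  -226.3 -104.2] turn deg [ 0.1   0.2  -0.02]
```

View pics/l.png

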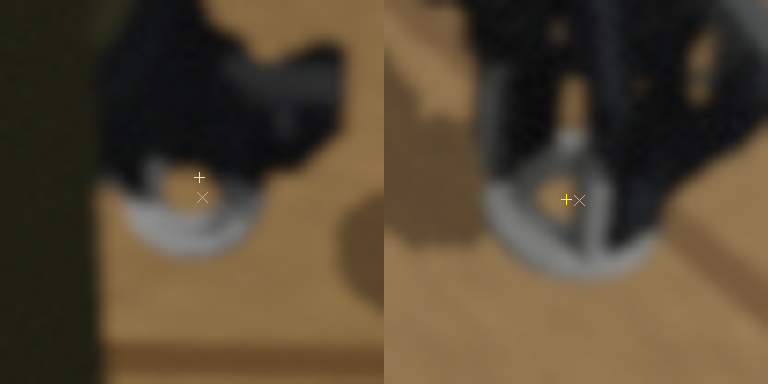

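The flange is lifted and level, held by the hub. That was my 16th view, so later checks are numeric. Move to the stand.

>>> play_rows(
  commands=[
    [[0,0,-40],[0,0.2,0],20],
    [[20,-30,-80],[0,0.2,0],20],
    [[60,-90,-105],[0,0.2,0],20],
    [[141,-226,-105],[0,0.2,0],20],
    [[141,-226,-105],[0,0.2,0],20],
  ],
)

```text
clock: 20.12
tcp_pos: [0.5355, 0.0948, 0.1411]
orientation: [[-1.0, -0.001, 0.001], [-0.001, 1.0, 0.002], [-0.001, 0.002, -1.0]]
contact_force: [-0.2, -1.1, -0.7]
width: 0.0256
```

```bash
python3 go.py .475 -.0048 .15
```

```text
t 20.12 at [0.5355 0.0948 0.1411] F [-0.2 -1.1 -0.7] w 25.6 tilt [-0.001   0.0017]
shift mm [ 60.6 -99.5  -9.1] turn deg [0.1  0.06 0.08]
```

>>> play_rows(
  commands=[
    [[60,-99,-5],[0,0,0],20],
    [[60,-99,-5],[0,0,0],20],
    [[60,-99,-5],[0,0,0],20],
    [[60,-99,-5],[0,0,0],20],
    [[60,-99,5],[0,0,0],20],
  ],
)

```text
clock: 20.53
tcp_pos: [0.475, -0.0058, 0.1365]
orientation: [[-1.0, 0.002, 0.002], [0.002, 1.0, 0.002], [-0.002, 0.002, -1.0]]
contact_force: [0.6, 1.3, -0.2]
width: 0.0256
```

```bash
python3 - <<'E'
from h import *; from workcell import bot
o=bot.get_obs(); c=bot.camera("scene"); np.savez("n.npz",**c); f=c["frame"].astype(int)
# bright grey (steel) pixels: low saturation, near the spindle
mx,mn=f.max(2),f.min(2); m=(mx>75)&(mx-mn<28)
print(o["tcp_pos"].round(4))
for v in range(120,178,2):
    us=[u for u in range(225,305) if m[v,u]]
    print(v,us[:1],us[-1:],len(us),end=' | ')
print([proj(c,[.4725,-.003,z]).round(1) for z in (.09,.107)],proj(c,[.4725,-.003,.14]).round(1))
E
python3 go.py .475 -.005 .12
```

```text
[ 0.475  -0.0058  0.1365]
120 [] [] 0 | 122 [] [] 0 | 124 [] [] 0 | 126 [] [] 0 | 128 [] [] 0 | 130 [] [] 0 | 132 [] [] 0 | 134 [266] [266] 1 | 136 [254] [267] 3 | 138 [266] [267] 2 | 140 [255] [267] 4 | 142 [255] [274] 13 | 144 [256] [274] 15 | 146 [257] [273] 17 | 148 [237] [270] 12 | 150 [] [] 0 | 152 [] [] 0 | 154 [263] [266] 3 | 156 [264] [269] 6 | 158 [256] [273] 7 | 160 [255] [274] 14 | 162 [254] [275] 17 | 164 [259] [275] 9 | 166 [267] [268] 2 | 168 [276] [277] 2 | 170 [269] [277] 3 | 172 [263] [277] 8 | 174 [] [] 0 | 176 [] [] 0 | [array([264.9, 159.7]), array([265.1, 153.2])] [265.5 140.1]
t 20.58 at [ 0.4741 -0.005   0.1342] F [-1.4  0.1 -1.8] w 25.3 tilt [0.0011 0.0021]
shift mm [-0.9 -0.  14.2] turn deg [ 0.12 -0.06 -0.07]
```

The flange spans columns about 254.5–274.5 and the spindle tip is at about 264.7, so they line up. Lower in steps.

>>> play_rows(
  commands=[
    [[-0.8,-0.2,6],[0,0,0],20],
    [[-0.8,-0.2,12],[0,0,0],20],
    [[-0.8,-0.2,18],[0,0,0],20],
    [[-0.8,-0.2,24],[0,0,0],20],
    [[-0.8,-0.2,27],[0,0,0],20],
  ],
)

```text
clock: 21.0
tcp_pos: [0.4745, -0.0046, 0.106]
orientation: [[-1.0, 0.0, -0.003], [0.0, 1.0, 0.002], [0.003, 0.002, -1.0]]
contact_force: [-0.1, 0.2, -0.1]
width: 0.0251
```

```bash
python3 go.py .4747 -.005 .094
```

```text
t 21.0 at [ 0.4745 -0.0046  0.106 ] F [-0.1  0.2 -0.1] w 25.1 tilt [0.0029 0.0024]
shift mm [-0.3 -0.4 12. ] turn deg [ 0.14 -0.17 -0.02]
```

>>> play_rows(
  commands=[
    [[-0.3,-0.2,2],[0.1,-0.2,0],20],
    [[-0.3,-0.2,4],[0.1,-0.2,0],20],
    [[-0.3,-0.2,6],[0.1,-0.2,0],20],
    [[-0.3,-0.2,8],[0.1,-0.2,0],20],
    [[-0.3,-0.2,10],[0.1,-0.2,0],20],
  ],
)

```text
clock: 21.42
tcp_pos: [0.475, -0.0048, 0.0959]
orientation: [[-1.0, 0.0, 0.001], [0.0, 1.0, 0.001], [-0.001, 0.001, -1.0]]
contact_force: [-0.7, -0.4, -0.2]
width: 0.0249
```

>>> play_rows(
  commands=[
    [[0,0,1],[0,0,0],20],
    [[0,0,2],[0,0,0],20],
    [[0,0,3],[0,0,0],20],
  ],
)

```text
clock: 21.67
tcp_pos: [0.4752, -0.0048, 0.0941]
orientation: [[-1.0, 0.0, 0.002], [0.0, 1.0, 0.001], [-0.002, 0.001, -1.0]]
contact_force: [-5.0, -0.1, 19.4]
width: 0.0255
```

Contact at 0.0941, against 0.0942 expected. Release and retreat upwards.

>>> play_rows(
  commands=[
    [[0,0,0],[0,0,0],30],
    [[0,0,-0.5],[0,0,0],45],
    [[0,0,-0.5],[0,0,0],45],
    [[0,0,-0.5],[0,0,0],45],
  ],
)

```text
clock: 22.0
tcp_pos: [0.4753, -0.0049, 0.0946]
orientation: [[-1.0, 0.001, 0.002], [0.001, 1.0, 0.001], [-0.002, 0.001, -1.0]]
contact_force: [-0.3, -0.2, -0.4]
width: 0.0452
```

>>> play_rows(
  commands=[
    [[0,0,-10],[0,0,0],45],
    [[0,0,-40],[0,0,0],45],
    [[0,0,-80],[0,0,0],45],
    [[0,0,-110],[0,0,0],45],
    [[20,60,-110],[0,0,0],45],
  ],
)

```text
clock: 22.42
tcp_pos: [0.47, 0.0299, 0.2109]
orientation: [[-1.0, 0.006, 0.018], [0.006, 1.0, -0.004], [-0.018, -0.004, -1.0]]
contact_force: [2.3, 0.5, -0.2]
width: 0.0452
```

>>> play_rows(
  commands=[
    [[50,200,0],[0,0,0],45],
    [[50,200,0],[0,0,0],45],
    [[50,200,0],[0,0,0],45],
    [[50,200,0],[0,0,0],45],
    [[50,200,0],[0,0,0],45],
  ],
)

```text
clock: 22.83
tcp_pos: [0.4203, 0.2328, 0.2095]
orientation: [[-1.0, 0.006, 0.019], [0.006, 1.0, -0.003], [-0.019, -0.003, -1.0]]
contact_force: [1.1, 0.1, -0.2]
width: 0.0449
```

```bash
python3 go.py .4 .2 .2
python3 - <<'E'
from h import *; from workcell import bot
T=bot.camera("top"); S=bot.camera("scene"); cv2.imwrite("pics/final.png",cv2.cvtColor(S["frame"],cv2.COLOR_RGB2BGR))
W=world(T); W0=world(dict(np.load("top0.npz")))
r=np.hypot(W[...,0]-.4725,W[...,1]+.003); b=np.median(W[140:150,200:210,2])
print("bench",b.round(4))
for lo,hi in((.011,.014),(.016,.021),(.0265,.030)): 
    z=W[(r>lo)&(r<hi)&(W[...,2]>.03)]; print(lo,hi,len(z),np.percentile(z[:,2],[5,25,50,75,95]).round(4))
# tilt: plane fit of the flange rim top + hub, and stepped centroid
for h0,h1 in((.06,.070),(.086,.0925),(.0925,.101),):
    q=W[(W[...,2]>h0)&(W[...,2]<h1)&(r<.05)]; print(h0,h1,len(q),q.mean(0).round(4) if len(q) else "")
    if len(q)>20: A=np.c_[q[:,:2]-q[:,:2].mean(0),np.ones(len(q))]; print(" slope",np.linalg.lstsq(A,q[:,2],rcond=None)[0].round(3))
# disturbed bystanders? 
f0=np.load("top0.npz")["frame"].astype(int); f1=T["frame"].astype(int)
for n,(u,v) in {"nut":(179,217),"stick":(324,220),"spanner":(250,130)}.items(): print(n,np.abs(f0-f1)[v-18:v+18,u-14:u+14].mean().round(1), np.nanmedian(np.abs(W-W0)[v-18:v+18,u-14:u+14,2]).round(4))
f=S["frame"].astype(int); mx,mn=f.max(2),f.min(2)
for v in range(146,190,2):
    print(v," ".join("%d"%mx[v,u] for u in range(242,290,2)))
E
```

```text
t 22.83 at [0.4203 0.2328 0.2095] F [ 1.1  0.1 -0.2] w 44.9 tilt [-0.0186 -0.0026]
shift mm [ 20.2 -32.9   9.2] turn deg [-0.15  1.06 -0.33]
bench 0.0015
0.011 0.014 57 [0.0963 0.098  0.0987 0.0999 0.1013]
0.016 0.021 132 [0.0928 0.0939 0.0948 0.0956 0.0973]
0.0265 0.03 121 [0.0644 0.0661 0.0672 0.0683 0.0701]
0.06 0.07 217 [4.686e-01 1.000e-04 6.680e-02]
 slope [-0.011 -0.001  0.067]
0.086 0.0925 110 [ 0.4674 -0.0025  0.0891]
 slope [ 0.003 -0.     0.089]
0.0925 0.101 272 [ 0.4718 -0.0025  0.0961]
 slope [-0.008 -0.024  0.096]
nut 3.4 0.0015
stick 3.0 0.0015
spanner 3.2 0.0016
146 79 78 78 77 79 80 80 81 81 93 105 124 131 131 131 134 133 133 132 131 131 131 131 130
148 103 95 93 81 80 79 79 79 80 83 82 90 117 130 131 133 134 132 130 131 130 130 131 131
150 128 126 124 110 83 78 78 78 79 81 81 80 90 121 130 131 132 132 130 131 132 133 132 131
152 129 128 127 126 105 86 78 79 81 86 82 74 83 108 124 129 130 129 128 129 128 131 132 132
154 128 128 127 127 126 116 95 91 108 98 76 65 90 119 125 128 130 130 128 126 127 128 131 131
156 130 129 128 127 127 128 123 123 118 100 64 78 88 94 128
[... 658 characters left out ...]
79 78 76 59 56 52 47 48 51 64 82 84 83 67 54 57 70 75 84 79 79 79 87
174 80 81 79 76 55 37 48 52 52 53 54 60 61 57 53 54 56 62 86 112 91 81 78 77
176 80 79 77 62 54 31 36 44 52 53 55 54 56 55 57 59 61 59 100 127 120 102 80 78
178 78 72 61 64 61 39 30 40 44 50 54 55 56 60 59 60 59 76 117 129 130 125 101 82
180 70 62 65 64 62 45 34 39 45 47 53 54 57 59 60 59 57 83 110 123 128 130 126 116
182 78 69 64 63 58 41 45 49 50 59 58 62 74 79 75 71 73 88 99 98 113 125 128 127
184 97 88 71 60 47 38 51 64 71 87 87 96 106 103 86 77 73 81 93 99 99 99 116 124
186 96 98 88 60 47 41 44 55 66 75 79 84 86 84 82 68 55 60 57 68 89 95 78 85
188 97 99 96 68 57 54 48 54 61 69 74 78 81 83 80 55 42 29 20 23 69 92 62 57
```

Heights above the bench, with the depth's 1.5 mm bench bias removed, match a seated pack:

| Face | Measured | Expected |
|---|---|---|
| Large wheel top | 65.7 mm | 66 mm |
| Small wheel top | 87.6 mm | 88 mm |
| Flange rim top | 93.3 mm | 94 mm |
| Hub top | 97.2 mm | 98 mm |

The arm is clear, so I'll hand in.

```bash
python3 -c "
from workcell import bot
print(bot.sign_off())"
```

```text
the job is handed in; nothing more can be done
None
```

I built the pack in the order asked: large wheel on the shoulder, then spacer, small wheel, and flange with its hub upwards. I lowered each part down the spindle until I felt contact, about 5–21 N at the wrist, before opening the jaws. The job took about 23 s on the robot's clock, and the arm was clear when I handed it in.

- **Seating:** Contact came where expected for each part. The final depth check put the faces at 65.7, 87.6, 93.3 and 97.2 mm against 66, 88, 94 and 98 mm, so every part measures within 1 mm of its seat. I took 1.5 mm off those readings because the depth camera also read the bare bench 1.5 mm high.
- **Tilt:** Plane fits on the upper wheel faces showed no real tilt, at most about 0.6°. The fit over the flange mixed its rim and hub faces, so its slope of about 1.4° says little about the flange.
- **Things to leave alone:** The nut, pin spanner and dressing stick look undisturbed in the before-and-after top pictures.

**Not as planned:** the jaws slid over the flange's thin rim and gripped its hub instead. It was held level, so I placed it that way. The gripper also read about 4 mm narrower than the true diameter on every part. I had used all 16 picture views by then, so the last checks were numeric only.

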